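Pack the stain vials into the carrier pot and lock them in

ROBOT

A 6-joint arm with a two-finger parallel gripper is mounted at the origin on a cart in front of the work surface, level with it; the furniture and walls round the work are solid. World frame = base frame: x ahead of the robot, y to its left, z up, the work surface at z = 0. Lengths are in mm, angles in rad, forces in N, time in s.
With the tool pointing down it reaches from about 400 to 825 mm from the base axis. Payload 7 kg.
Tool frame: the origin (TCP) lies at the very end of the fingers, on their centre line; the grasp point (between the pads) lies 19 mm behind it; z points along the fingers, y is the line along which they close (so a half turn about z gives the same grasp; the last joint's range is limited). The gripper opens to 88 mm and grips with 3 to 60 N. Pads are 19 mm wide; open, the fingers measure 130 mm over their backs; the gripper's body (78 mm by 193 mm) begins 47 mm behind the grasp point.
Start: joints at [1.629, 0.359, 0.012, 0, -1.224, -0.288], TCP at [153.764, 657.23, 226.561] pointing down, gripper open.
Joint ranges: [-3.07, 3.07], [-1.43, 2.12], [-1.02, 1.25], [-3.03, 1.67], [-3.05, -0], [-3.03, 3.03]. Speed limits (rad/s): [2.39, 2.39, 3.01, 3.14, 3.14, 3.14].

INTERFACE

Orientations are given as a unit quaternion [x, y, z, w].
In Python, from plant import bot gives the robot as it stands. Calls block until the motion is done:
- bot.move_ptp(position, orientation): joint-space move of the TCP to a pose.
- bot.line_to(position, velocity=150, ori=None): straight line of the TCP; ori=None keeps the orientation; velocity is the mean speed in mm/s.
- bot.move_joints(angles): joint-space move.
- bot.move_gripper(opening, force=None): finger opening in mm; force is the grip in N (None keeps the last); returns when the fingers have stopped.
- bot.pause(seconds).
- bot.solve_ik(position, orientation): joint angles nearest the present ones, or None.
- bot.read_state(): the state.
- bot.camera(name): name is "side" or "top" or "wrist"; returns the picture (420x560x3 uint8, red, green, blue); there is no depth.
- bot.get_calibration(name): a dict with "fx", "fy", "cx", "cy" (pixels), "view" (4x4, takes a point from world to camera coordinates); the wrist camera has in their place "T_tool_cam" (4x4, takes a point from camera to tool coordinates, whose origin is the TCP and whose axes are the flange's). Camera axes: x right, y up, looking along -z (the intrinsics and any distortion apply to the point x, -y, -z); pixel columns grow to the right and rows downward; lengths in mm; the calibration is good to about 2 mm. A picture is of the moment at which its call begins: read the wrist's pose just before it. get_calibration takes no time and is no camera call.
A pose or a line that the arm cannot do raises bot.Unreachable and nothing moves.
- bot.close_job(): hands the job in; it is judged then, once.
The state is a dict: "t": time; "joint_pos": joint angles; "qvel": joint speeds; "tau": joint torques, N m; "tcp_pos": TCP position; "eef_rot": TCP orientation; "contact_force": force on the tool from outside, world axes, zero at the start; "moment": the same for the moment, N m; "width": finger opening in mm; "finger_force": force on a finger pad.
Only numpy, scipy, OpenCV 4.12 (cv2) and the standard library are available. Lean on these libraries where they do the work, as an engineer would, in place of code of your own. Each camera call takes 0.05 s, during which the arm holds its last target. There are 200 camera calls.

TASK

Pack the stain vials for the trip to the other lab: lift the keeper bar straight up and level out of both forks of the carrier and lay it down on the table. Take every small brown screw-cap vial that stands on the open table between the big microscope and the carrier (not those in the storage box) and stand it upright on the floor of the round pot, one in the middle and the others in a ring round it. Then lay the bar back down into both forks across the middle of the pot, and leave the other bottles and the jar where they are.

Things in the scene. Friction and masses are not known exactly. Their poses are not given: they have to be found in the camera images.
- carrier: vial carrier, fixed to the table: an aluminium base plate 110 (x) x 215 (y) x 8 mm with a round white pot in the middle and two steel forks (upright U brackets, open at the top) 88 mm either side of the pot's centre along the carrier's y axis. Origin at the centre of the plate's underside, z up. Each fork is 34 mm wide in x and 10 mm thick in y; its slot is 16 mm wide in x, its seat (slot bottom) is 73 mm and its tips 92 mm above the table, and the slot's mouth is flared.
- pot_floor (a point): centre of the pot's inner floor, 11 mm above the table. The pot is round, 82 mm inside diameter, wall 3 mm thick, rim 48 mm above the table (wall 37 mm high inside). Axes as the carrier's. The table is bare for 0.2 m to the carrier's right (-y).
- bar_grip (a point): centre of the black grip block (14 x 50 mm, 24 high) on the middle of the loose aluminium keeper bar (0.2 kg, 210 mm along y, 12 high), 23 mm above its underside; block top 35 mm. The bar is 22 mm wide (x) over its middle 156 mm, 13 mm at its ends, which start in the fork slots, either way round; its wide part has 5 mm end play between the forks. On the table a knock may shift it.
- vial_a_mid (a point): brown stain vial with a screw cap (one of up to seven; some may be absent): body 23.6 mm diameter, cap 19 mm diameter on the top 10 mm, 57 mm tall, 28 g; this point is on its axis half-way up, z along the axis towards the cap. It stands upright on the table at the start
- vial_b_mid (a point): brown stain vial with a screw cap (one of up to seven; some may be absent): body 22.4 mm diameter, cap 18.4 mm diameter on the top 10 mm, 55 mm tall, 28 g; this point is on its axis half-way up, z along the axis towards the cap. It stands upright on the table at the start
- vial_c_mid (a point): brown stain vial with a screw cap (one of up to seven; some may be absent): body 25 mm diameter, cap 20 mm diameter on the top 10 mm, 59 mm tall, 28 g; this point is on its axis half-way up, z along the axis towards the cap. It stands upright on the table at the start
- vial_e_mid (a point): brown stain vial with a screw cap (one of up to seven; some may be absent): body 24 mm diameter, cap 19.2 mm diameter on the top 10 mm, 57 mm tall, 28 g; this point is on its axis half-way up, z along the axis towards the cap. It stands upright on the table at the start
- vial_g_mid (a point): brown stain vial with a screw cap (one of up to seven; some may be absent): body 24 mm diameter, cap 19.2 mm diameter on the top 10 mm, 58 mm tall, 28 g; this point is on its axis half-way up, z along the axis towards the cap. It stands upright on the table at the start
- vial_h_mid (a point): brown stain vial with a screw cap (one of up to seven; some may be absent): body 25 mm diameter, cap 20 mm diameter on the top 10 mm, 59 mm tall, 28 g; this point is on its axis half-way up, z along the axis towards the cap. It stands upright on the table at the start
- vial_i_mid (a point): brown stain vial with a screw cap (one of up to seven; some may be absent): body 24 mm diameter, cap 19.2 mm diameter on the top 10 mm, 57 mm tall, 28 g; this point is on its axis half-way up, z along the axis towards the cap. It stands upright on the table at the start
- jar_amber: bystander, to be left alone: squat amber jar with a wide white cap, 45 mm diameter, 55 mm tall; origin at the centre of its underside
- dropper: bystander, to be left alone: brown dropper bottle with a black rubber bulb, 31 mm diameter, 86 mm tall; origin at the centre of its underside
- flask_0: bystander, to be left alone: square white plastic bottle with a white cap, 50x43 mm, 87 mm tall; origin at the centre of its underside
Not all that is in view belongs to the job. What is shaped like the part that bears vial_i_mid but yellow is not meant.

How it is judged:
By the outcome, as a careful person would: the job done as asked, in the order asked, and still so for the second after the job is handed in, with the robot touching nothing.
Of vial_a, vial_b, vial_c, vial_e, vial_g, vial_h, vial_i only 5 to 7 are there at a start; the rules pass over those that are not, and their reading is None.
At some moment in a run one of keeper_bar may be knocked a few centimetres aside while the robot is not near it.
It also fails if it takes over 208 s, if anything falls off the work surface, if the arm or the gripper's body presses on something with over 40 N, if the wrist force passes 120 N, or if a joint passes its speed limit or range.

## Working session

There is one attempt and no reset: what is moved stays moved. The work goes in short steps, each a Python script; the robot and the scene stay as the last script left them, time stands still between calls to the robot, and variables do not carry over. Pictures are saved under pics/ and viewed, at most 14 in all, crops included, and the job is handed in when it is done.

```bash
ls; mkdir -p pics; python3 - <<'E'
from plant import bot
import cv2, numpy as np
np.set_printoptions(precision=4,suppress=True)
for n in ("side","top","wrist"):
    cv2.imwrite(f"pics/{n}0.png",bot.camera(n)[:,:,::-1]); print(n,bot.get_calibration(n))
print(bot.read_state())
E
```

```text
pics
side {'fx': 422.0111529285068, 'fy': 422.0111529285068, 'cx': 284.6196686900783, 'cy': 206.9978682388837, 'view': array([[   0.9194,   -0.3934,    0.0019, -482.466 ],
       [   0.2229,    0.5248,    0.8215, -240.523 ],
       [  -0.3242,   -0.7549,    0.5701, -806.0548],
       [   0.    ,    0.    ,    0.    ,    1.    ]])}
top {'fx': 427.04673645336766, 'fy': 427.04673645336766, 'cx': 275.85805979843514, 'cy': 216.1842563368972, 'view': array([[   -0.0057,    -0.9999,    -0.0117,    64.8325],
       [    0.9838,    -0.0077,     0.1792,  -556.6044],
       [   -0.1793,    -0.0104,     0.9837, -1012.0574],
       [    0.    ,     0.    ,     0.    ,     1.    ]])}
wrist {'fx': 323.1106707426133, 'fy': 323.1106707426133, 'cx': 280.97719294021533, 'cy': 206.46604084185054, 'T_tool_cam': array([[  -0.0003,    0.9503,    0.3114,   85.1102],
       [   1.    ,    0.0005,   -0.0004,    0.3056],
       [  -0.0005,    0.3114,   -0.9503, -158.7146],
       [   0.    ,    0.    ,    0.    ,    1.    ]])}
{'t': 0.15, 'joint_pos': array([ 1.6291,  0.3592,  0.0113, -0.0003, -1.2241, -0.2881]), 'qvel': array([ 0.0004, -0.0028,  0.0024,  0.0021, -0.0005, -0.0008]), 'tau': array([ -0.0022, -58.3273,  29.3293,   7.0012,   0.0089,  -0.0001]), 'tcp_pos': array([153.6838, 656.8765, 225.8357]), 'eef_rot': array([ 0.9934, -0.1147, -0.    ,  0.0007]), 'contact_force': array([0.3489, 0.5113, 0.5708]), 'moment': array([ 0.0018, -0.0372, -0.0247]), 'finger_force': 0.0, 'width': 87.89529747473067}
```

View pics/top0.png

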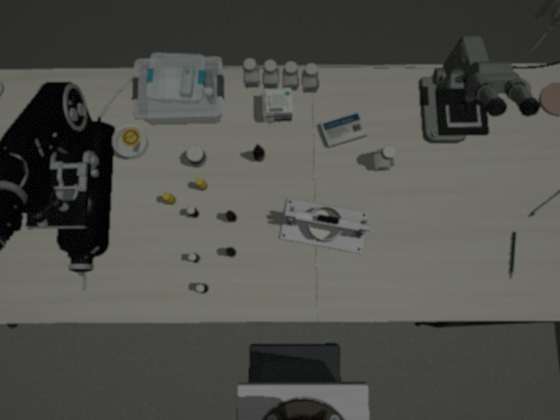

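View pics/side0.png

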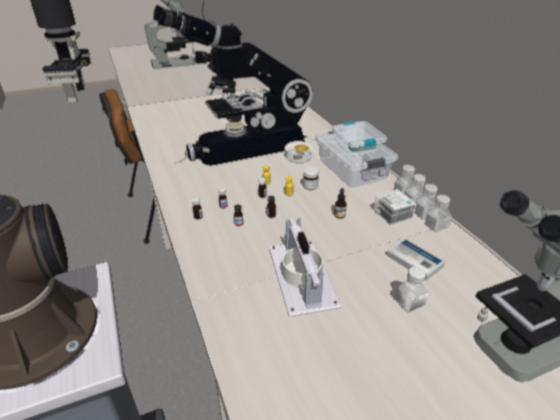

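Five brown vials, at top-view pixels (193,212), (231,216), (194,258), (231,252) and (202,288). The two yellow ones are at (168,198) and (201,184). The carrier is at about (323,224), slightly turned. I'll enlarge both views for picking.

```bash
python3 - <<'E'
import cv2
t=cv2.imread('pics/top0.png')[140:300,155:385]; cv2.imwrite('pics/topc.png',cv2.convertScaleAbs(cv2.resize(t,None,fx=3.4,fy=3.4,interpolation=cv2.INTER_CUBIC),alpha=1.8))
t=cv2.imread('pics/side0.png')[160:320,180:360]; cv2.imwrite('pics/sidec.png',cv2.convertScaleAbs(cv2.resize(t,None,fx=3.7,fy=3.7,interpolation=cv2.INTER_CUBIC),alpha=1.5))
E
```

```text
(no output)
```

View pics/topc.png

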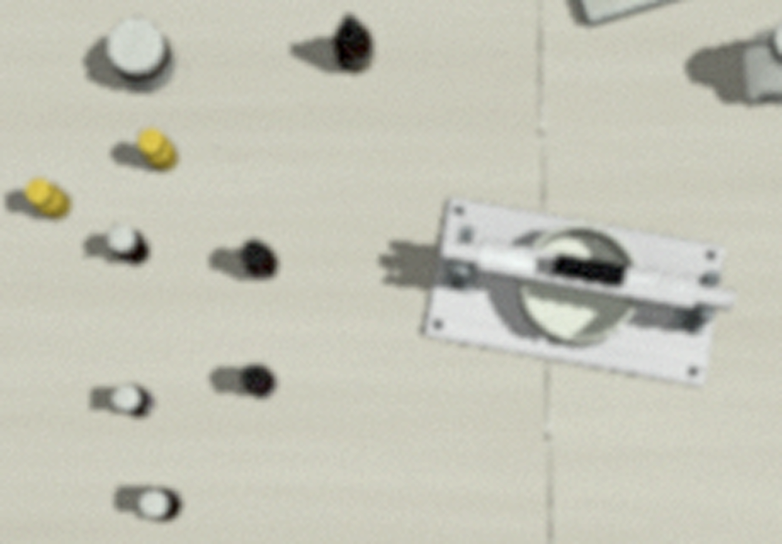

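View pics/sidec.png

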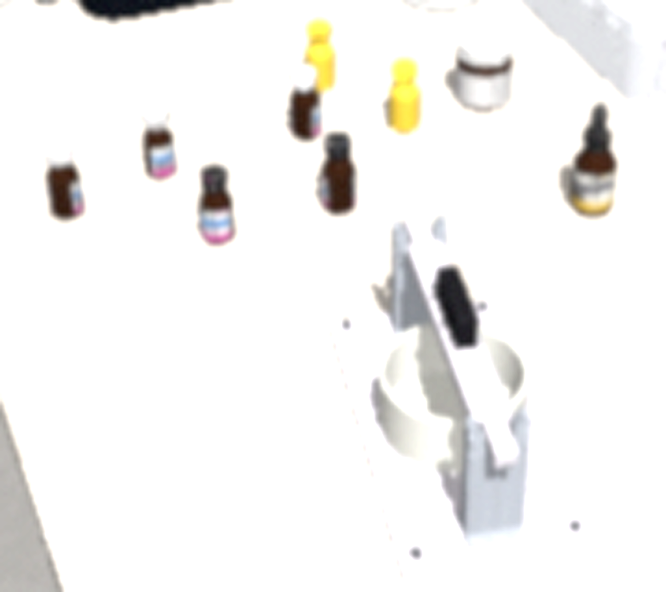

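Picks in the top crop: white caps at (121,240), (126,398) and (154,503), dark caps at (258,248) and (257,378), plate corners (446,199), (722,248), (705,384), (423,334). In the side crop the same caps are at (305,75), (158,120), (62,160), (338,138) and (214,170).

```bash
cat > h.py <<'E'
from plant import bot
import numpy as np, cv2
from scipy.spatial.transform import Rotation as R
np.set_printoptions(precision=2,suppress=True)
def pose(name,st=None):
    """K, world->cam 4x4 (camera axes x right, y up, -z ahead)"""
    c=bot.get_calibration(name)
    if name=="wrist":
        st=st or bot.read_state(); T=np.eye(4); T[:3,:3]=R.from_quat(st["eef_rot"]).as_matrix(); T[:3,3]=st["tcp_pos"]
        V=np.linalg.inv(T@c["T_tool_cam"])
    else: V=c["view"]
    return c,V
def ray(cv,uv):
    c,V=cv; d=np.array([(uv[0]-c["cx"])/c["fx"],-(uv[1]-c["cy"])/c["fy"],-1.])
    Rt=V[:3,:3].T; d=Rt@d
    return -Rt@V[:3,3], d/np.linalg.norm(d)
def at_z(cv,uv,z):
    o,d=ray(cv,uv); return o+d*(z-o[2])/d[2]
def tri(rays):
    A=np.zeros((3,3));b=np.zeros(3)
    for o,d in rays:
        P=np.eye(3)-np.outer(d,d);A+=P;b+=P@o
    x=np.linalg.solve(A,b); return x,max(np.linalg.norm((np.eye(3)-np.outer(d,d))@(x-o)) for o,d in rays)
def proj(cv,p):
    c,V=cv; q=V[:3,:3]@np.asarray(p,float)+V[:3,3]
    return np.array([c["cx"]-c["fx"]*q[0]/q[2], c["cy"]+c["fy"]*q[1]/q[2]])
def down(yaw):
    """tool pointing down, closing line (tool y) at angle yaw from world +y... tool x at angle yaw from world x"""
    return (R.from_euler("z",yaw)*R.from_quat([1,0,0,0])).as_quat()
E
python3 - <<'E'
from h import *
T=pose("top");S=pose("side")
t=lambda u,v:((u+.5)/3.4-.5+155,(v+.5)/3.4-.5+140)
s=lambda u,v:((u+.5)/3.7-.5+180,(v+.5)/3.7-.5+160)
for n,a,b in [("w1",(121,240),(305,75)),("w2",(126,398),(158,120)),("w3",(154,503),(62,160)),("d1",(258,248),(338,138)),("d2",(257,378),(214,170)),("bargrip",(590,267),(447,288))]:
    print(n,*tri([ray(T,t(*a)),ray(S,s(*b))]))
c=[at_z(T,t(*a),8)[:2] for a in [(446,199),(722,248),(705,384),(423,334)]]
print(c,np.mean(c,0), c[0]-c[1],c[3]-c[2],c[0]-c[3])
d=(c[0]-c[1]+c[3]-c[2]);print("carrier yaw",np.arctan2(-d[0],d[1]))
st=bot.read_state(); print(R.from_quat(st["eef_rot"]).as_matrix())
for nm,z in (("jar",(136,45)),("dropper",(350,20)),("y1",(157,142)),("y2",(42,190))): print(nm,at_z(T,t(*z),55))
E
```

```text
w1 [573.75 274.51  53.05] 0.391996734880341
w2 [458.13 269.09  45.35] 0.0003740216797874457
w3 [382.6  247.06  44.19] 0.3490120567828231
d1 [562.95 173.37  61.31] 2.087781343119199
d2 [470.45 172.6   59.24] 0.14853285498059046
bargrip [537.35 -61.07 110.3 ] 3.196148325844125
[array([612.37,  35.23]), array([ 572.41, -174.38]), array([ 468.93, -157.15]), array([508.15,  53.62])] [540.47 -60.67] [ 39.95 209.62] [ 39.21 210.77] [104.22 -18.39]
carrier yaw -0.18613563478550987
[[ 0.97 -0.23 -0.  ]
 [-0.23 -0.97 -0.  ]
 [ 0.    0.   -1.  ]]
jar [722.13 267.41  55.  ]
dropper [740.21 106.67  55.  ]
y1 [646.82 249.66  55.  ]
y2 [611.04 333.73  55.  ]
```

Positions are consistent: the block top measures 110 mm. Next I move with a retracted radius, to stay clear of the microscope, and look at the carrier with the wrist camera from two places.

```bash
cat >> h.py <<'E'
def snap(name,fn):
    st=bot.read_state(); im=bot.camera(name); cv2.imwrite(f"pics/{fn}.png",im[:,:,::-1]); np.savez(f"pics/{fn}.npz",p=st["tcp_pos"],q=st["eef_rot"]); return im,st
def load(fn):
    z=np.load(f"pics/{fn}.npz"); return pose("wrist",dict(tcp_pos=z["p"],eef_rot=z["q"]))
E
python3 - <<'E'
from h import *
bot.line_to([110,450,300],velocity=250)
yaw=-0.186
for k,(dx,dy) in enumerate([(-60,-25),(10,40)]):
    p=[541+dx-60,-61+dy,290]
    bot.move_ptp(p,down(yaw)); bot.pause(.3)
    im,st=snap("wrist",f"car{k}"); print(st["t"],st["tcp_pos"],st["joint_pos"],proj(pose("wrist",st),[541,-61,73]))
a=[cv2.imread(f"pics/car{k}.png") for k in (0,1)]
cv2.imwrite("pics/car.png",cv2.convertScaleAbs(np.hstack([cv2.resize(x,(400,300),interpolation=cv2.INTER_AREA) for x in a]),alpha=1.5))
E
```

```text
3.7167 [421.11 -85.63 290.  ] [ 0.26 -0.1  -0.38 -0.   -1.29  1.12] [237.56  73.07]
4.5333 [490.63 -21.51 290.41] [ 0.36  0.01 -0.28  0.   -1.28  1.03] [306.61 126.98]
```

View pics/car.png

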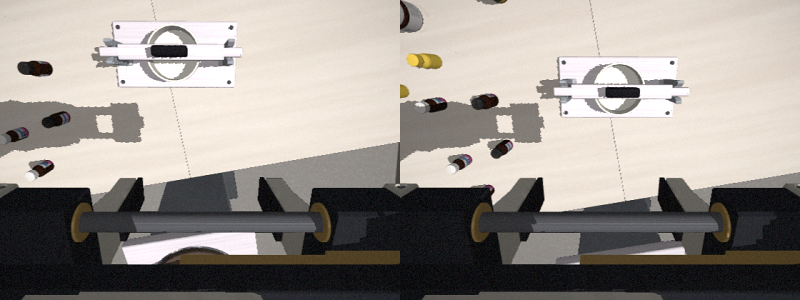

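The left wrist picture shows the carrier at (170,55) half-scale and the right one at (620,88), with the bar lying in both forks. I'll zoom in on both for exact picks.

```bash
python3 - <<'E'
import cv2,numpy as np
a=cv2.imread("pics/car0.png")[20:130,130:345]; b=cv2.imread("pics/car1.png")[70:180,190:405]
f=lambda x:cv2.convertScaleAbs(cv2.resize(x,None,fx=2.7,fy=2.7,interpolation=cv2.INTER_CUBIC),alpha=1.0)
cv2.imwrite("pics/carz.png",np.vstack([f(a),f(b)]))
E
```

```text
(no output)
```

View pics/carz.png

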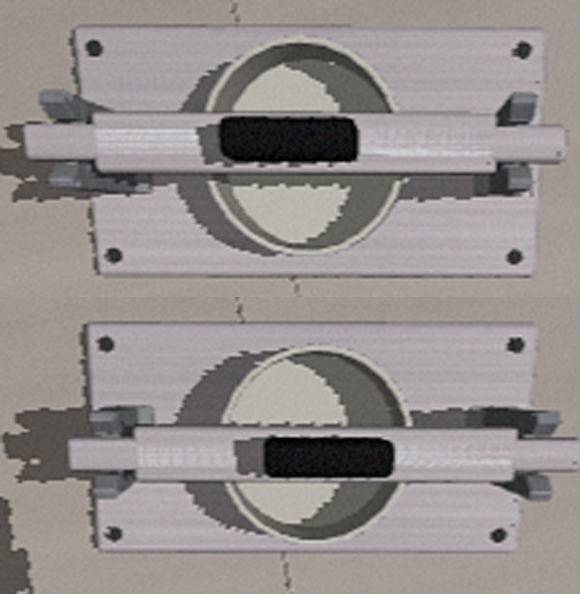

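Picks (upper / lower half of the zoom):
- Plate corners: (77,27), (545,30), (531,275), (99,273) / (88,324), (536,326), (518,551), (99,549).
- Block far corners: (221,117), (357,117) / (265,437), (393,437).

```bash
python3 - <<'E'
from h import *
A=load("car0");B=load("car1")
u=lambda p:((p[0]+.5)/2.7-.5+130,(p[1]+.5)/2.7-.5+20)
l=lambda p:((p[0]+.5)/2.7-.5+190,(p[1]-297+.5)/2.7-.5+70)
def T(a,b): return tri([ray(A,u(a)),ray(B,l(b))])
cs=[T(*x)[0] for x in [((77,27),(88,324)),((545,30),(536,326)),((531,275),(518,551)),((99,273),(99,549))]]
print(np.array(cs),np.mean(cs,0))
for cv,f,q in ((A,u,[(77,27),(545,30),(531,275),(99,273)]),(B,l,[(88,324),(536,326),(518,551),(99,549)])):
    c=np.array([at_z(cv,f(x),8) for x in q]); d=c[0]-c[1]+c[3]-c[2]; e=c[0]+c[1]-c[2]-c[3]
    print(c.mean(0),np.arctan2(-d[0],d[1]),np.arctan2(e[1],e[0]),np.linalg.norm(d)/2,np.linalg.norm(e)/2)
b=[T((221,117),(265,437)),T((357,117),(393,437)),T((94,112),(136,428)),T((492,116),(514,430)),T((207,150),(222,440))]
for x in b: print(x)
d=b[0][0]-b[1][0]; print("bar yaw",np.arctan2(-d[0],d[1]),np.linalg.norm(d)); m=(b[0][0]+b[1][0])/2
d/=np.linalg.norm(d); print("block centre",m[:2]-7*np.array([d[1],-d[0]]))
E
```

```text
[[ 613.73   31.46    3.53]
 [ 573.08 -177.68    4.81]
 [ 469.06 -155.37   17.06]
 [ 507.86   51.63    7.32]] [540.93 -62.49   8.18]
[540.24 -62.91   8.  ] -0.19064948795238135 -0.2022434803687586 211.16879782730774 107.24925556723174
[540.41 -63.17   8.  ] -0.19153823506515968 -0.1803597065590856 212.49948009158481 107.00295571449502
(array([552.34, -40.75,  99.72]), np.float64(0.21202105508482524))
(array([543.12, -89.76,  98.99]), np.float64(0.0922871002275331))
(array([564.79,   9.34,  85.01]), np.float64(0.11483150700215536))
(array([ 535.5 , -140.19,   84.89]), np.float64(0.11980053285911552))
(array([550.  , -20.93,  35.62]), np.float64(1.271615020727797))
bar yaw -0.18595685953832847 49.86958125499423
block centre [540.85 -63.96]
```

Carrier at (540.3, -63.0) with yaw -0.190, and the bar's wide top at z = 85, so it is seated as expected. Lifting the bar now.

```bash
cat >> h.py <<'E'
C=np.array([540.3,-63.0]); YAW=-0.190
def car(x,y,z): 
    c,s=np.cos(YAW),np.sin(YAW); return [C[0]+c*x-s*y, C[1]+s*x+c*y, z]
def st(msg=""):
    s=bot.read_state(); print(msg,"t%.1f"%s["t"],"tcp",s["tcp_pos"],"F",s["contact_force"],"w%.1f ff%.1f"%(s["width"],s["finger_force"])); return s
E
python3 - <<'E'
from h import *
for y in (YAW+np.pi/2,YAW-np.pi/2,YAW,YAW+np.pi):
    for p in (car(0,0,88),car(0,-240,15)): print(y,bot.solve_ik(p,down(y)))
yb=YAW+np.pi/2
if bot.solve_ik(car(0,0,88),down(yb)) is None: yb=YAW-np.pi/2
print(yb)
bot.move_ptp(car(0,0,170),down(yb)); bot.line_to(car(0,0,88.5),velocity=100); bot.pause(.2); st("at")
bot.move_gripper(8,force=40); s=st("grip")
bot.line_to([*s["tcp_pos"][:2],s["tcp_pos"][2]+12],velocity=40); st("up12")
bot.line_to([*s["tcp_pos"][:2],190],velocity=120); bot.pause(.2); st("lift")
snap("side","lift_s")
E
```

```text
1.3807963267948966 [ 0.24  0.28 -0.46  0.   -0.83  2.71]
1.3807963267948966 None
-1.7607963267948965 [ 0.24  0.28 -0.46  0.   -0.83 -0.43]
-1.7607963267948965 [-0.2   0.42 -0.45  0.   -0.7   0.01]
-0.19 [ 0.24  0.28 -0.46  0.   -0.83  1.14]
-0.19 [-0.2   0.42 -0.45  0.   -0.7   1.59]
2.951592653589793 [ 0.24  0.28 -0.46  0.   -0.83 -2.01]
2.951592653589793 [-0.2   0.42 -0.45  0.   -0.7  -1.56]
1.3807963267948966
at t7.2 tcp [540.71 -62.92  89.14] F [ 0.29  0.46 -0.27] w88.1 ff0.0
grip t8.4 tcp [540.35 -62.99  88.51] F [-0.1   0.64  0.11] w13.9 ff40.0
up12 t8.8 tcp [540.44 -62.93 100.81] F [-0.43  0.03 -1.58] w13.6 ff40.0
lift t9.9 tcp [539.95 -63.05 189.16] F [ 0.12 -0.26 -1.8 ] w13.5 ff40.0
```

Gripped (13.9 mm wide, 1.8 N of load). Laying it on the right side, turned 90°.

```bash
python3 - <<'E'
from h import *
bot.move_ptp(car(0,-240,170),down(YAW)); st()
bot.line_to(car(0,-240,25),velocity=150)
z=18.
while z>13:
    bot.line_to(car(0,-240,z),velocity=20); s=st(z)
    if s["contact_force"][2]>0.5: break
    z-=1
bot.move_gripper(24); bot.pause(.1); st("open")
bot.line_to(car(0,-240,120),velocity=200)
snap("side","laid"); 
# vial overview: two views with wrist
for k,(x,y) in enumerate([(400,170),(470,225)]):
    bot.move_ptp([x,y,250],down(0.)); bot.pause(.3); im,s=snap("wrist",f"v{k}")
    print(s["t"],s["tcp_pos"],s["joint_pos"])
a=[cv2.imread(f"pics/{k}.png") for k in ("v0","v1","laid","lift_s")]
a=[cv2.resize(x,(400,300),interpolation=cv2.INTER_AREA) for x in a]
cv2.imwrite("pics/q.png",np.vstack([np.hstack(a[:2]),np.hstack(a[2:])]))
E
```

```text
t11.0 tcp [ 495.19 -298.34  169.97] F [ 0.58 -0.26 -1.3 ] w13.3 ff40.0
18.0 t12.6 tcp [ 494.89 -298.69   17.93] F [-0.21 -0.41 -1.95] w13.4 ff40.0
17.0 t12.9 tcp [ 494.95 -298.66   16.95] F [-0.81 -0.62 -2.05] w13.8 ff40.0
16.0 t13.1 tcp [ 494.97 -298.66   15.95] F [-0.17  0.   -1.88] w13.5 ff40.0
15.0 t13.4 tcp [ 495.12 -298.75   15.5 ] F [-1.19  0.61  5.07] w13.5 ff40.0
open t13.9 tcp [ 494.99 -298.7    14.94] F [-0.38 -0.46 -0.28] w23.8 ff0.0
16.775 [400.21 169.65 249.83] [ 0.86 -0.07 -0.45  0.   -1.19  0.71]
17.575 [469.66 224.71 250.55] [ 0.82  0.09 -0.29 -0.   -1.2   0.75]
```

View pics/q.png

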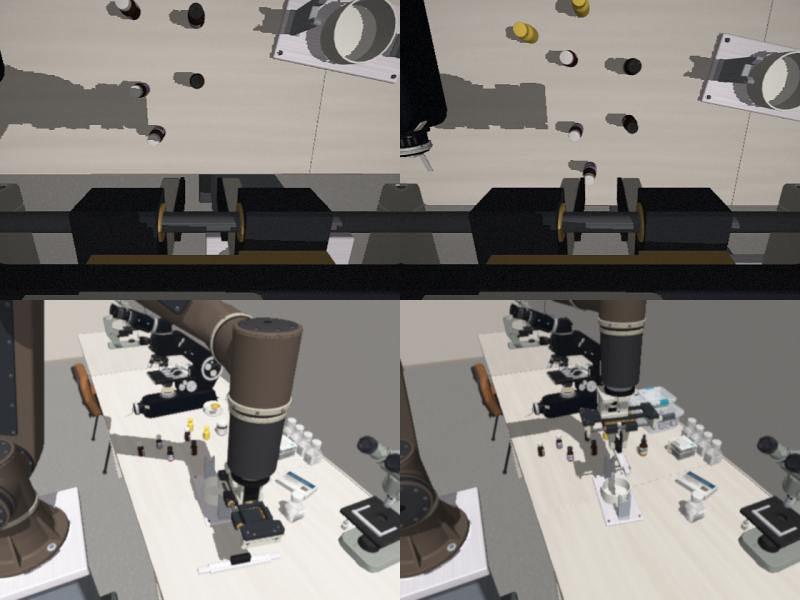

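The bar lies flat on the table to the right of the carrier. In v0 the caps are at about (130,10), (196,10), (197,80), (136,91), (154,140) half-scale, and in v1 at (168,57), (232,67), (230,125), (175,133), (190,176). One zoom for precise picks.

```bash
python3 - <<'E'
import cv2,numpy as np
a=cv2.imread("pics/v0.png")[0:210,155:295]; b=cv2.imread("pics/v1.png")[60:270,215:355]
f=lambda x:cv2.convertScaleAbs(cv2.resize(x,None,fx=2.8,fy=2.8,interpolation=cv2.INTER_CUBIC),alpha=1.7)
cv2.imwrite("pics/vz.png",np.hstack([f(a),f(b)]))
E
```

```text
(no output)
```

View pics/vz.png

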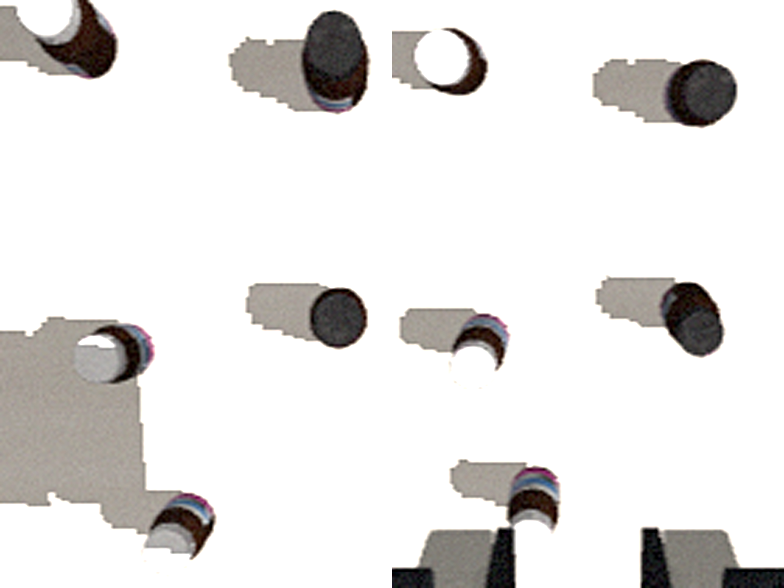

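Cap picks, left / right: (48,12)/(442,57), (333,38)/(711,89), (339,317)/(700,331), (101,357)/(474,366), (170,548)/(531,538).

```bash
python3 - <<'E'
from h import *
A=load("v0");B=load("v1")
u=lambda p:((p[0]+.5)/2.8-.5+155,(p[1]+.5)/2.8-.5)
l=lambda p:((p[0]-392+.5)/2.8-.5+215,(p[1]+.5)/2.8-.5+60)
for n,a,b in [("w1",(48,12),(442,57)),("d1",(333,38),(711,89)),("d2",(339,317),(700,331)),("w2",(101,357),(474,366)),("w3",(170,548),(531,538))]:
    print(n,*tri([ray(A,u(a)),ray(B,l(b))]),at_z(A,u(a),57),at_z(B,l(b),57))
E
```

```text
w1 [575.07 275.22  47.2 ] 0.2697851837564045 [572.48 272.55  57.  ] [574.68 273.63  57.  ]
d1 [563.63 175.94  61.2 ] 0.06989900954976422 [564.62 175.97  57.  ] [563.7  175.42  57.  ]
d2 [472.56 174.91  54.3 ] 0.4844309330602789 [472.95 174.49  57.  ] [472.88 175.67  57.  ]
w2 [457.86 266.14  53.31] 0.6017161511157436 [458.51 264.64  57.  ] [458.47 266.18  57.  ]
w3 [383.04 243.8   57.96] 0.7651180719796666 [383.27 243.38  57.  ] [382.   244.45  57.  ]
```

```bash
cat >> h.py <<'E'
V=dict(w1=(574,273),d1=(564,175.7),d2=(472.9,175),w2=(458.5,265.5),w3=(382.7,244))
GH=39.5
def best(pts,yaw):
    q=bot.read_state()["joint_pos"]; c=[]
    for y in (yaw,yaw+np.pi):
        s=[bot.solve_ik(p,down(y)) for p in pts]
        if all(x is not None for x in s): c.append((max(np.abs(x-q).max() for x in s),y))
    return min(c)[1]
def pick(n):
    x,y=V[n]
    ya=best([(x,y,8),(x,y,150)],np.arctan2(y,x)); 
    bot.move_gripper(44,force=5)
    bot.move_ptp([x,y,110],down(ya)); bot.line_to([x,y,8],velocity=120)
    bot.move_gripper(15,force=5); s=st(n+" sq1"); bot.move_gripper(44)
    yb=ya+np.pi/2
    if bot.solve_ik([x,y,8],down(yb)) is None: yb=ya-np.pi/2
    bot.line_to([x,y,8],velocity=60,ori=down(yb))
    bot.move_gripper(15); s=st(n+" sq2"); bot.move_gripper(s["width"]+8)
    bot.line_to([x,y,GH],velocity=60); bot.pause(.1)
    bot.move_gripper(10,force=20); s=st(n+" grip")
    bot.line_to([x,y,150],velocity=150); s2=st(n+" lift"); return s["width"]
def place(r,th,zmin=49.6):
    p=car(r*np.cos(th),r*np.sin(th),0); y=best([(p[0],p[1],50),(p[0],p[1],150)],YAW+th)
    bot.move_ptp([p[0],p[1],150],down(y)); bot.line_to([p[0],p[1],62],velocity=120); bot.pause(.2)
    f0=bot.read_state()["contact_force"][2]
    for z in np.arange(54,zmin-.01,-.6):
        bot.line_to([p[0],p[1],z],velocity=25); s=bot.read_state()
        if s["contact_force"][2]-f0>1.2: break
    s=st("down"); w=s["width"]
    bot.move_gripper(w+5); bot.pause(.1); bot.line_to([p[0],p[1],110],velocity=100); st("placed")
E
python3 - <<'E'
from h import *
A=load("car0");B=load("car1")
print(at_z(A,(304.5/2.7-.5+130,144.5/2.7-.5+20),48),at_z(B,(316.5/2.7-.5+190,146/2.7-.5+70),48))
pick("d2"); snap("side","g1"); place(0,0); snap("wrist","p1"); snap("side","p1s")
a=[cv2.resize(cv2.imread(f"pics/{k}.png"),(400,300)) for k in ("p1","p1s")]
cv2.imwrite("pics/q2.png",np.hstack(a))
E
```

```text
[542.38 -63.62  48.  ] [542.62 -63.32  48.  ]
d2 sq1 t20.4 tcp [473.12 175.16   8.38] F [-1.08 -0.78  3.77] w23.5 ff5.0
d2 sq2 t23.2 tcp [472.88 174.99   7.99] F [-1.16 -0.26 -0.01] w23.6 ff5.0
d2 grip t24.7 tcp [472.78 174.92  39.28] F [-0.09  0.7  -0.2 ] w22.2 ff20.0
d2 lift t25.6 tcp [472.32 174.66 149.14] F [ 0.88 -0.04 -0.2 ] w22.2 ff20.0
down t30.4 tcp [540.55 -63.02  50.11] F [-1.62 -0.45  3.3 ] w22.6 ff20.0
placed t31.6 tcp [539.87 -63.   109.55] F [ 0.19 -0.04  0.51] w27.8 ff0.0
```

View pics/q2.png

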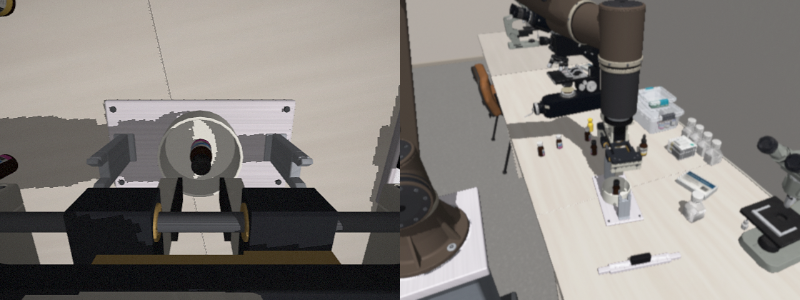

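The first vial stands in the middle of the pot, and the bar is still in place. The exact pot centre matters for the ring, so I'll overlay the predicted rim circles on the wrist picture.

```bash
python3 - <<'E'
from h import *
im=cv2.imread("pics/p1.png"); P=load("p1"); x0,y0,k=190,130,4
z=cv2.convertScaleAbs(cv2.resize(im[y0:y0+145,x0:x0+195],None,fx=k,fy=k,interpolation=cv2.INTER_CUBIC),alpha=1.5)
def circ(c,r,h,col):
    t=np.linspace(0,2*np.pi,90); q=np.array([proj(P,[c[0]+r*np.cos(a),c[1]+r*np.sin(a),h]) for a in t])
    cv2.polylines(z,[np.int32((q-[x0,y0]+.5)*k)],True,col,1)
circ(C,41,48,(0,0,255)); circ(C,44,48,(0,0,255)); circ(C,9.5,68,(0,255,0)); circ(C,12,11,(255,0,0))
cv2.imwrite("pics/ov.png",z)
E
```

```text
(no output)
```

View pics/ov.png

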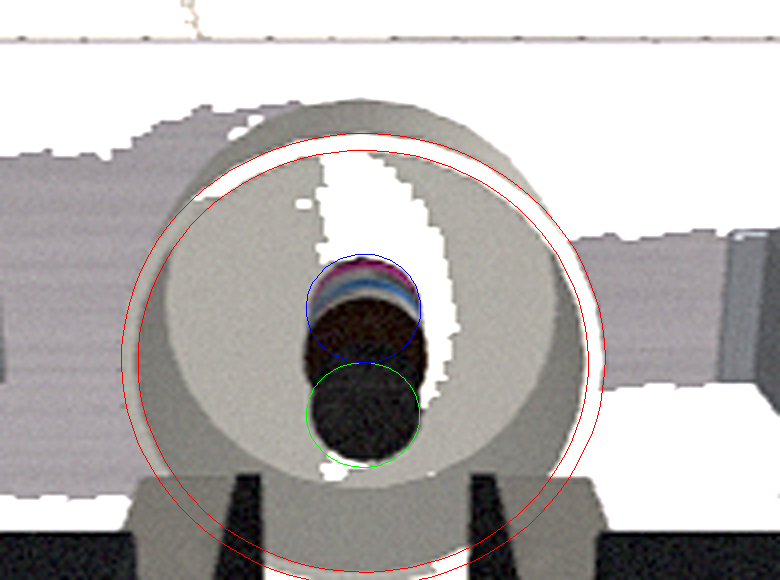

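The rim prediction matches to under 1 mm, and the cap sits on the predicted centre. Placing one ring vial, then the rest if its readings are good.

```bash
python3 - <<'E'
from h import *
for n,th in (("w3",np.pi*3/4),("w2",np.pi/4),("d1",-np.pi/4),("w1",-np.pi*3/4)):
    w=pick(n); s=bot.read_state()
    if not 16<s["width"]<26: print("LOST",n); break
    place(27,th); snap("wrist","r_"+n)
bot.line_to(car(-60,0,200),velocity=200,ori=None); bot.pause(.2); snap("wrist","ring"); snap("side","ring_s"); snap("top","ring_t")
a=[cv2.resize(cv2.imread(f"pics/{k}.png"),(400,300)) for k in ("r_w3","r_d1","ring","ring_s")]
cv2.imwrite("pics/q3.png",cv2.convertScaleAbs(np.vstack([np.hstack(a[:2]),np.hstack(a[2:])]),alpha=1.3))
E
```

```text
w3 sq1 t35.0 tcp [382.87 244.28   8.39] F [-1.42 -0.76  5.55] w23.7 ff5.0
w3 sq2 t37.8 tcp [382.71 244.01   8.  ] F [-0.44 -0.35  0.2 ] w23.9 ff5.0
w3 grip t39.4 tcp [382.62 243.9   39.31] F [0.1  0.49 0.47] w22.8 ff20.0
w3 lift t40.2 tcp [382.24 243.52 149.2 ] F [ 0.15 -0.44 -0.47] w22.9 ff20.0
down t45.6 tcp [525.32 -40.72  50.12] F [-0.74 -0.75  3.98] w23.3 ff20.0
placed t46.8 tcp [524.72 -40.67 109.56] F [-0.43 -0.55 -1.43] w28.3 ff0.0
w2 sq1 t50.1 tcp [458.67 265.75   8.4 ] F [-1.12  0.11  4.48] w22.5 ff5.0
w2 sq2 t53.0 tcp [458.49 265.47   7.99] F [-0.23 -0.64 -0.42] w22.5 ff5.0
w2 grip t54.5 tcp [458.41 265.41  39.27] F [0.27 0.38 0.79] w21.3 ff20.0
w2 lift t55.4 tcp [457.99 265.07 149.15] F [-0.76  0.8   0.01] w21.2 ff20.0
down t59.9 tcp [562.89 -47.87  50.09] F [ 0.41 -0.07  2.1 ] w21.5 ff20.0
placed t61.2 tcp [562.25 -47.86 109.57] F [-0.49  0.39 -1.03] w26.6 ff0.0
d1 sq1 t64.1 tcp [564.24 175.94   8.53] F [-1.07  1.01  3.73] w24.8 ff5.0
d1 sq2 t66.9 tcp [564.01 175.68   8.02] F [-0.45  0.73 -0.48] w25.0 ff5.0
d1 grip t68.4 tcp [563.89 175.62  39.25] F [ 0.6  -0.44 -0.18] w24.5 ff20.0
d1 lift t69.3 tcp [563.39 175.41 149.08] F [-0.54  0.5  -0.99] w24.3 ff20.0
down t74.7 tcp [555.58 -85.38  50.05] F [-1.19  0.23  3.15] w24.2 ff20.0
placed t75.9 tcp [554.99 -85.33 109.54] F [-0.12 -0.11 -0.88] w29.1 ff0.0
w1 sq1 t79.3 tcp [574.21 273.21   8.51] F [-1.05 -0.02  3.1 ] w23.7 ff5.0
w1 sq2 t82.1 tcp [574.02 273.02   8.02] F [ 0.81  0.12 -0.11] w23.8 ff5.0
w1 grip t83.7 tcp [573.88 272.9   39.21] F [ 0.08  0.   -0.37] w23.2 ff20.0
w1 lift t84.5 tcp [573.38 272.64 149.01] F [ 0.63  0.09 -1.44] w22.9 ff20.0
down t89.2 tcp [518.14 -78.14  49.97] F [-0.36  0.56  2.22] w22.8 ff20.0
placed t90.4 tcp [517.55 -78.13 109.59] F [-0.07  0.3   0.09] w27.9 ff0.0
```

View pics/q3.png

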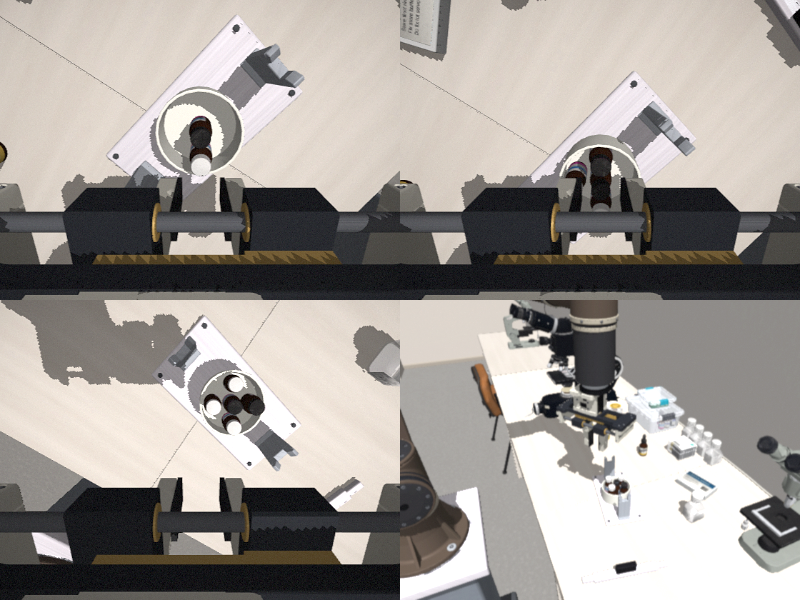

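All five vials stand upright in the pot, one in the middle and four round it. The side view suggests the bar has shifted slightly, so I'll measure it again from two wrist positions.

```bash
python3 - <<'E'
from h import *
bot.move_gripper(60)
for k,(dx,dy) in enumerate([(-75,40),(-55,-40)]):
    p=[495+dx,-298+dy,200]; y=best([p],0) if k==0 else y
    if k==0: print("yaw",y)
    if abs(y)>1: p[0]=495-dx
    bot.move_ptp(p,down(y)); bot.pause(.3); im,s=snap("wrist",f"b{k}"); print(s["t"],proj(load(f"b{k}"),[495,-298,35]))
a=[cv2.imread(f"pics/b{k}.png")[0:255] for k in (0,1)]+[cv2.resize(cv2.imread("pics/ring_t.png")[120:320,120:420],(480,320))]
a=[np.pad(x,((0,0),(0,560-x.shape[1]),(0,0)))for x in a]
z=np.vstack(a); z=cv2.resize(z,None,fx=.72,fy=.72,interpolation=cv2.INTER_AREA); cv2.imwrite("pics/q4.png",z)
E
```

```text
yaw 0
93.3583 [322.9  112.08]
94.1333 [240.47 132.93]
```

View pics/q4.png

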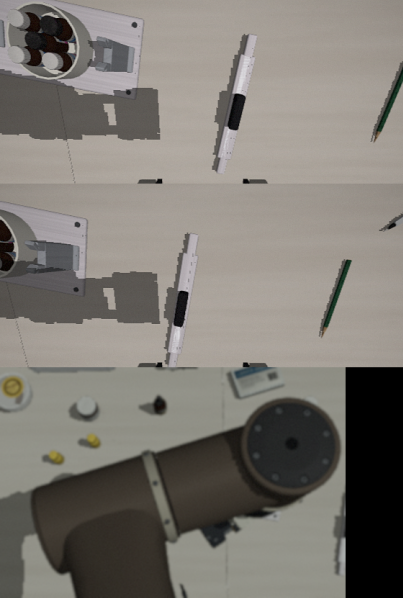

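The bar was knocked: its block is now at about (328,154) in b0 (expected (323,112)) and about (251,174) in b1. It is still lying flat. I'll extract the block automatically and triangulate it.

```bash
python3 - <<'E'
from h import *
R_=[];ax=[];Z=[]
for k,g in ((0,(328,154)),(1,(251,174))):
    im=cv2.imread(f"pics/b{k}.png"); m=(im.max(2)<60).astype(np.uint8)
    n,l,s,c=cv2.connectedComponentsWithStats(m); i=l[g[1],g[0]]; 
    pts=np.argwhere(l==i)[:,::-1].astype(np.float32); r=cv2.minAreaRect(pts); P=load(f"b{k}")
    b=cv2.boxPoints(r); e=[np.linalg.norm(b[1]-b[0]),np.linalg.norm(b[2]-b[1])]
    if e[0]>e[1]: A,B=(b[0]+b[3])/2,(b[1]+b[2])/2
    else: A,B=(b[0]+b[1])/2,(b[2]+b[3])/2
    if A[1]>B[1]: A,B=B,A
    print(i,s[i],r); R_.append((ray(P,A),ray(P,B),ray(P,r[0])))
    q=[at_z(P,x,33) for x in (A,B,r[0])]; d=q[0]-q[1]; print("z33",q[2],np.arctan2(d[1],d[0]),np.linalg.norm(d))
    cr=im[int(g[1])-115:int(g[1])+85,g[0]-65:g[0]+65]; Z.append(cv2.resize(cr,None,fx=3,fy=3,interpolation=cv2.INTER_CUBIC))
for j in range(3): print(tri([R_[0][j],R_[1][j]]))
cv2.imwrite("pics/bz.png",np.hstack(Z))
E
```

```text
28 [316 130  25  51 775] ((327.72296142578125, 155.0524444580078), (15.975493431091309, 50.274131774902344), 13.240520477294922)
z33 [ 453.33 -304.85   33.  ] -0.18667990482482757 50.269871082511344
30 [241 149  20  50 662] ((250.60813903808594, 173.3513641357422), (14.138313293457031, 49.484092712402344), 9.462322235107422)
z33 [ 454.14 -306.62   33.  ] -0.18982360125933181 52.030823677327476
(array([ 477.19, -310.77,   23.56]), np.float64(0.5691331290976828))
(array([ 426.45, -300.9 ,   27.12]), np.float64(0.20717456320909225))
(array([ 452.28, -305.93,   25.29]), np.float64(0.18720804497021445))
```

View pics/bz.png

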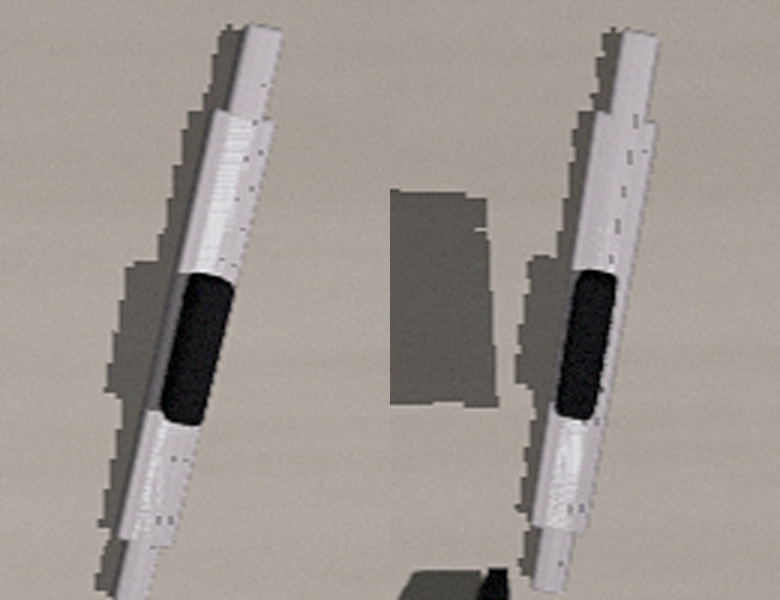

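Block at about (453,-306), axis angle -0.188. I'll refine the position along the bar with the ends of its wide part at z = 12.

```bash
python3 - <<'E'
from h import *
for k,o,P in ((0,(263,39),[(217,111),(272,122),(121,538),(173,547)]),(1,(186,59),[(208,112),(264,123),(143,526),(196,530)])):
    c=load(f"b{k}"); q=np.array([at_z(c,((x+.5)/3-.5+o[0],(y+.5)/3-.5+o[1]),12) for x,y in P])
    u=(q[0]+q[1])/2;l=(q[2]+q[3])/2; print(q[:,:2].tolist(),q.mean(0),np.linalg.norm(u-l),np.arctan2(*(u-l)[1::-1]))
E
```

```text
[[529.1462503511264, -311.49267606845297], [525.7626202178304, -330.0168171100545], [377.9969503518781, -282.9865633398914], [374.35825493801127, -302.93831017584625]] [ 451.82 -306.86   12.  ] 153.808623227741 -0.1816921160705661
[[529.6478032063784, -311.36964865096985], [526.1225490155592, -330.32661732556033], [377.7765620748263, -282.4986494376842], [376.1063568880363, -302.99263310250694]] [ 452.41 -306.8    12.  ] 153.53747305041824 -0.18407113483964424
```

```bash
python3 - <<'E'
from h import *
b=[452.6,-306.4]; yb=-0.187; p=lambda z:[*b,z]
bot.move_gripper(50); bot.move_ptp(p(90),down(yb)); bot.line_to(p(15.8),velocity=100); bot.pause(.2); st("at")
bot.move_gripper(8,force=40); s=st("grip"); z0=s["tcp_pos"][2]
bot.line_to(p(190),velocity=120); s=st("lift")
assert 12<s["width"]<15.5
yp=YAW+np.pi/2
bot.move_ptp(car(0,0,190),down(yp)); bot.line_to(car(0,0,115),velocity=100); bot.pause(.3); st("above")
f0=bot.read_state()["contact_force"]
for z in np.arange(111,86.9,-1.5):
    bot.line_to(car(0,0,z),velocity=25); s=bot.read_state(); f=s["contact_force"]-f0
    print("%.1f"%s["tcp_pos"][2],f)
    if abs(f[2])>4 or np.hypot(f[0],f[1])>8: break
print("seat expected at",z0+73)
snap("side","seat"); snap("wrist","seat_w")
E
```

```text
at t96.3 tcp [ 453.04 -306.52   16.46] F [-0.03 -0.07  0.6 ] w49.9 ff0.0
grip t97.0 tcp [ 452.6  -306.37   15.77] F [0.8  0.78 0.43] w13.4 ff40.0
lift t98.5 tcp [ 452.19 -306.23  189.2 ] F [-0.28  0.35 -2.25] w13.9 ff40.0
above t100.8 tcp [540.54 -62.91 115.47] F [-0.41 -0.33 -2.23] w13.6 ff40.0
110.7 [0.29 0.81 1.7 ]
109.4 [ 0.55  0.81 -0.06]
107.9 [ 0.02 -0.72  0.65]
106.4 [ 0.25  1.42 -0.15]
104.9 [ 0.79 -0.67  0.82]
103.4 [0.27 0.71 0.01]
101.9 [ 0.22  0.37 -0.06]
100.4 [ 0.77  0.95 -0.09]
98.9 [ 0.46 -0.27  1.05]
97.4 [0.61 1.03 0.81]
95.9 [ 0.87 -0.09  0.96]
94.4 [-0.32  0.76  0.93]
92.9 [-0.12  0.81  0.45]
91.4 [ 1.13 -0.    0.38]
89.9 [ 0.38  0.22 -0.43]
88.7 [1.03 0.85 1.97]
88.7 [-5.41  1.7  17.44]
seat expected at 88.77131221957575
```

Seated exactly at the expected height. Release, retreat and check.

```bash
python3 - <<'E'
from h import *
bot.line_to(car(0,0,88.6),velocity=20)
bot.move_gripper(30); bot.pause(.2); st("open")
bot.line_to(car(0,0,200),velocity=120)
bot.move_ptp([400,0,290],down(YAW)); bot.pause(.3)
snap("wrist","f_w"); snap("side","f_s")
bot.move_ptp([330,-270,290],down(YAW)); bot.pause(.2); snap("top","f_t"); st()
a=[cv2.resize(cv2.imread("pics/f_w.png")[0:240,160:460],(400,320)),cv2.resize(cv2.imread("pics/f_s.png")[150:330,200:425],(400,320)),cv2.resize(cv2.imread("pics/f_t.png")[130:310,150:400],(400,288))]
cv2.imwrite("pics/fin.png",np.vstack([np.hstack(a[:2]),np.pad(a[2],((0,0),(0,400),(0,0)))])[:600])
E
```

```text
open t106.2 tcp [540.29 -62.98  88.58] F [ 0.28  0.42 -1.01] w30.2 ff0.0
 t110.6 tcp [ 330.57 -269.28  290.04] F [ 0.34 -0.37 -0.33] w29.7 ff0.0
```

View pics/fin.png

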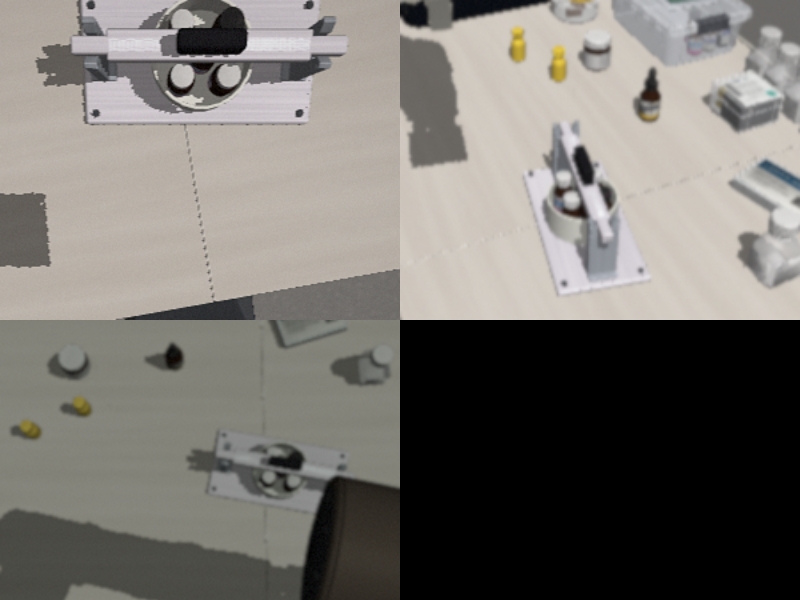

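The bar lies in both forks, wrist crop (70–345, 45), with the vials upright beneath it. No brown vial remains on the table, and the yellow vials, jar, dropper and flask are where they were.

```bash
python3 -c "
from plant import bot
print(bot.close_job())"
```

```text
the job is handed in; nothing more can be done
None
```

The job is handed in: all five brown vials found on the table stand upright in the pot, one in the middle and four round it; the keeper bar is back in both forks, and the other bottles and the jar were left alone.

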